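# Unclip the press nest and put it away

### The arm

A 6-joint arm with a two-finger parallel gripper is mounted at the origin on the work surface. World frame = base frame: x ahead of the robot, y to its left, z up, the work surface at z = 0. Lengths are in mm, angles in degrees, forces in N, time in s.
With the tool pointing down it reaches from about 300 to 850 mm from the base axis. Payload 4.2 kg.
Tool frame: the origin (TCP) lies on the centre line of the jaws, within the pads' length; the fingertips stand 8 mm ahead of it and the grasp point (between the pads) lies 11 mm behind it; z points along the fingers, y is the direction in which the jaws open and shut (so a half turn about z gives the same grasp; the last joint's range is limited). The gripper opens to 91 mm and grips with 3 to 60 N. Pads are 32 mm wide; open, the fingers measure 118 mm over their backs; the gripper's body (76 mm by 178 mm) begins 60 mm behind the grasp point.
Start: joints at [-74.828, 18.312, 89.639, -0, 72.044, -1.146], TCP at [161.558, -551.853, 221.976] pointing down, gripper open.
Joint ranges: [-177.97, 177.97], [-48.28, 115.42], [12.27, 149.76], [-77.06, 257.06], [2.81, 150.46], [-146.56, 146.56]. Speed limits (degrees/s): [147.25, 147.25, 180, 180, 180, 180].

### API

Orientations are given as a 3x3 rotation matrix whose columns are the frame's x, y, z axes.
In Python, from cell import robot gives the robot as it stands.
- The arm moves only by the shell command python3 -m pendant 'ROWS' [OPENING] [FORCE]. ROWS is JSON, a list of rows, each a list of 4 numbers: the shift along the tool's x, y, z in m, then the turn about the tool's z in degrees. In form: [[tx, ty, tz, yaw], ...]. A call has 1 to 20 rows; each row shifts and turns the commanded pose from where the row before left it, along the tool's axes as they then stand; what a row does not reach is not made up. A row lasts 1/10 s, in which the tool goes at most 50 mm and 8.59 degrees, less where a joint would pass 70% of its speed; a pose out of reach is approached as far as the arm can. A call is refused whole if a number of a shift passes 0.05 or a number of a turn 8.59, either way. A call with a gripper value outside its range is refused whole. OPENING is the closure, from 0 (fully open) to 1 (shut), set as the call begins (- or left out, the last holds). The fingers move at their own pace and stop on an object; FORCE is the grip in N (left out, the last holds). Time passes only in rows, so rows that do not move let the fingers close. It gives the time, the measured TCP pose, the force and the opening at its end, in the units of the state.
- robot.sense(): the state, without advancing time (a new reading comes with each control period).
- robot.snapshot(name): name is "side" or "top" or "wrist"; returns a dict with "img" (420x560x3 uint8, blue, green, red), "fovy" (degrees; the focal length in pixels is half the picture's height over the tangent of half this angle, whatever the lens; pixels are square), "cx", "cy" (the principal point, pixels), "xyz" and "rotation" of the camera in the world; the wrist camera has in their place "tool_from_camera" (4x4, takes a point from camera to tool coordinates, whose origin is the TCP and whose axes are the flange's). Camera axes: x right, y down, z forward; pixel columns grow to the right and rows downward; lengths in mm; the calibration is good to about 2 mm. A picture is of the moment at which its call begins: read the wrist's pose just before it. There is no depth.
- robot.finish_job(): hands the job in, once; it reports no verdict.
Trained networks look in the newest picture that a camera, given by its name, has taken for a name from the list of things; names that differ only in an ending like _2 or _b are one class to them, and where a whole thing is asked for, a point or a joint stands for the part that bears it (a point fixed in the world has none). Each returns a list of dicts, best first, with "conf" (0 to 1); they miss things now and then, are a little off and sometimes report something else, mostly with a low value. They report only what shows in the picture. A call takes as long as a camera call.
- robot.spot_in(camera, thing): "rect" ([centre column, centre row, width, height] in pixels, round what is visible of it).
- robot.regions_of(camera, thing): "mask" (420x560 bool, what is visible of it) and "rect" ([centre column, centre row, width, height] in pixels, round what is visible of it).
- robot.place_of(camera, thing): "location" ([column, row] in pixels: a listed point, or the origin of a listed thing).
The state is a dict: "time": time; "joints": joint angles; "qvel": joint speeds; "effort": joint torques, N m; "eef_pos": TCP position; "ee_rot": TCP orientation; "contact_force": force on the tool from outside, world axes, zero at the start; "wrist_torque": the same for the moment, N m; "grip_width": finger opening in mm.
Only numpy, scipy, OpenCV 4.12 (cv2) and the standard library are available. Lean on these libraries where they do the work, as an engineer would, in place of code of your own. Each camera call takes 0.05 s, during which the arm holds its last target. There are 200 camera calls.

### The job

Pull the press nest straight up off its clip rail, against the sprung rollers that hold it, and stand it on the bench to change your grip from its outer leg faces to its two end faces. Then stand it in the empty bay of the rack, upright and fully down on the bay floor, in line with and well inside the bay like the two spare nests. Do not drop it, and leave the spare nests, the box of caps, the loose collar and the screwdriver where they are.

Things in the scene. Friction and masses are not known exactly. Their poses are not given: they have to be found in the camera images.
- nest_center (a point): Centre of the press nest, clipped on the rail at the start: aluminium saddle with cream plastic top, 50 (x) x 60 (y) x 62 mm high, about 0.25 kg, the same either way round. Underneath an inverted U open at both y ends: two 26 mm high legs on the x sides straddle the rail (24 mm between their lips). Smooth to grip 35 to 52 mm above its underside. Stands firmly on its legs.
- nest: The same nest; origin at the centre of its underside, 31 mm below its centre; x, y, z as said there. On the rail its y end faces are 3 mm from stop blocks taller than itself, so there it can be gripped only across its x (outer leg side, 50 mm); in the bay the dividers leave it to be gripped only across its y (end faces, 60 mm).
- rail: Fixed clip rail; origin under its centre at bench level, x across the rail, y along it, z up. Aluminium bar 20 mm wide and 66 mm long on a dark steel plate 90 (x) x 156 (y) x 10 mm, between two grey stop blocks (52 mm in x, 22 mm in y, tops 82 mm above the bench, inner faces at y = -33 and 33 mm).
- rail_top (a point): Centre of the rail bar's top, 44 mm above the bench; axes as the rail's. At the start the nest's centre is 5 mm above it and its x lies along this x. A sprung roller on each side catches behind the lips of the nest's legs: a straight upward pull of about 13 N (up to 20 N if gripped off-centre) frees it in the first 10 mm; 26 mm of lift clears the rail.
- free_bay (a point): Centre of the empty bay's floor, 10 mm above the bench (black rubber pad). Bay is 57 mm wide in x between dividers 9 mm thick, 46 mm long in y and 70 mm high above the floor (8 mm over a nest's top). Floor 80 mm deep in y, both y ends open. A nest stands with its x along this x, either way round, end faces 7 mm proud of the dividers. Axes as the rack's.
- rack: Fixed grey plastic rack 205 mm (x) by 80 mm (y), base 10 mm thick, with three bays in a row along its x at 66 mm pitch (middle one at its origin); which one is empty varies. Origin under its centre at bench level.
- spare_a_center (a point): one of two spare nests, same shape and size as nest_center, standing in the other bays of the rack; its centre, 31 mm above the bay floor. Bystander.
- spare_b_center (a point): one of two spare nests, same shape and size as nest_center, standing in the other bays of the rack; its centre, 31 mm above the bay floor. Bystander.
- caps_box: Pale open box of black caps, 100 x 150 x 45 mm, 0.6 kg, on the bench; origin at the centre of its underside. Bystander.
- collar_center (a point): Centre of a loose black plastic collar standing on the bench, 34 mm across, 32 mm high. Bystander.
- driver: Screwdriver with a black handle lying on the bench, about 200 mm long; origin near its middle, its x along the blade. Bystander.

How it is judged (in metres and radians):
On the way, in this order (a step that is already met when the one before it is completed fails the run):
1. the nest is lifted clear above the rail (z of nest_center in the frame of rail_top above 0.036 m), for 0.1 s.
2. the nest stands upright on the bench, let go and at rest (height (world z) of nest_center below 0.035 m and angle between nest_center's own z axis and vertical below 0.06 rad and linear speed of nest below 0.02 m/s and contact force between the fingers and nest below 0.1 N), for 0.2 s.
At the end, for the whole second after the job is handed in: The nest stands in the empty bay, let go and at rest: centre within 7 mm of the bay's centre across the bay and 12 mm along it, bottom on the bay floor within 4 mm, upright within 0.06 rad, its x in line with the bay's x within 0.2 rad (x of nest_center in the frame of free_bay between -0.007 and 0.007 m and y of nest_center in the frame of free_bay between -0.012 and 0.012 m and z of nest_center in the frame of free_bay between 0.027 and 0.035 m and angle between nest_center's own z axis and vertical below 0.06 rad and angle between the x axis of nest_center and the x axis of free_bay, either way round below 0.2 rad and linear speed of nest below 0.02 m/s and contact force between the fingers and nest below 0.1 N); the robot touches nothing.
It fails at once if the nest is dropped (falls faster than 0.5 m/s out of the grip) (contact force between the fingers and nest below 0.1 N and linear speed of nest above 0.5 m/s).
It fails at once if a spare nest is moved more than 20 mm (distance of any of spare_a_center, spare_b_center from where it was at the start of the episode above 0.02 m).
It fails at once if the box of caps, the collar or the screwdriver is moved more than 30 mm (distance of any of caps_box, collar_center, driver from where it was at the start of the episode above 0.03 m).
It also fails if it takes over 48 s, if anything falls off the work surface, if the arm or the gripper's body presses on something with over 40 N, if the wrist force passes 120 N, or if a joint passes its speed limit or range.

## Working session

There is one attempt and no reset: what is moved stays moved. The work goes in short steps, Python scripts to look and compute and a shell command to move; the robot and the scene stay as the last step left them, time stands still between calls to the robot, and variables do not carry over. Pictures are saved under pics/ and viewed, about 8 in all and at most 12, crops included, and the job is handed in when it is done.

```bash
mkdir -p pics; ls; cat > h.py <<'E'
import numpy as np, cv2
from cell import robot
def ray(s,px):
    f=s["img"].shape[0]/2/np.tan(np.radians(s["fovy"])/2)
    d=np.array([(px[0]-s["cx"])/f,(px[1]-s["cy"])/f,1.])
    if "xyz" in s: R=np.array(s["rotation"]).reshape(3,3);o=np.array(s["xyz"])
    else:
        T=np.array(s["tool_from_camera"]);E=np.array(s["E"]);R=E@T[:3,:3];o=E@T[:3,3]+s["p"]
    return o,R@d
def at_z(s,px,z):
    o,d=ray(s,px); return o+d*(z-o[2])/d[2]
def proj(s,P):
    f=s["img"].shape[0]/2/np.tan(np.radians(s["fovy"])/2)
    o,_=ray(s,(0,0))
    if "xyz" in s: R=np.array(s["rotation"]).reshape(3,3)
    else: R=np.array(s["E"])@np.array(s["tool_from_camera"])[:3,:3]
    c=(np.atleast_2d(P)-o)@R
    return c[:,:2]/c[:,2:]*f+[s["cx"],s["cy"]]
def snap(n):
    st=robot.sense(); s=robot.snapshot(n)
    s["E"]=np.array(st["ee_rot"]).reshape(3,3); s["p"]=np.array(st["eef_pos"]); return s
E
python3 - <<'E'
from h import *
np.set_printoptions(precision=1,suppress=True)
Z=dict(nest_center=49,rail_top=44,rail=0,free_bay=10,rack=0,spare_a_center=41,caps_box=0,collar_center=16,driver=12)
for c in("top","side"):
    s=snap(c); cv2.imwrite(f"pics/{c}1.png",s["img"]); print(c,s.get("xyz"),s["fovy"])
    for t,z in Z.items():
        for r in robot.place_of(c,t)[:3]:
            print(t,np.array(r["location"]),round(r["conf"],2),at_z(s,r["location"],z))
print(robot.sense())
E
```

```text
pics
top [442.7  32.6 977. ] 54.3087219762161
nest_center [393.6 213.3] 0.64 [ 583.9 -201.9   49. ]
nest_center [295.9 301.3] 0.58 [384.1  20.6  49. ]
rail_top [391.4 212.6] 0.75 [ 586.2 -198.1   44. ]
rail_top [392.2 213.4] 0.2 [ 584.4 -199.9   44. ]
rail [385.6 214. ] 0.75 [ 589.4 -194.9    0. ]
rack [224.4 244.5] 0.79 [512.2 191.5   0. ]
spare_a_center [247.8 237.3] 0.73 [526.3 131.8  41. ]
caps_box [294.3 142.9] 0.92 [765.3  26.9   0. ]
collar_center [383.4 210.7] 0.5 [ 594.9 -186.1   16. ]
collar_center [309.  196.1] 0.45 [628.5  -9.2  16. ]
driver [295.7 302.7] 0.9 [378.6  20.6  12. ]
side [321.1 805.1 572.7] 42.19812012956251
nest_center [292.5 168.3] 0.59 [ 584.3 -194.8   49. ]
rail_top [289.2 172.4] 0.85 [ 588.8 -184.1   44. ]
rail [290. 190.] 0.67 [ 588.1 -186.9    0. ]
free_bay [276.5 317.3] 0.25 [502.6 215.   10. ]
rack [279.2 315.6] 0.72 [502.9 199.8   0. ]
spare_a_center [273.8 265.2] 0.82 [530.6 131.2  41. ]
caps_box [175.8 236.6] 0.91 [751.2  40.    0. ]
collar_center [247.8 222.9] 0.9 [625.6 -15.6  16. ]
driver [369.9 261.3] 0.66 [385.9  42.8  12. ]
{'time': 1.0, 'joints': array([-74.8,  18.3,  89.6,   0. ,  72. ,  -1.1]), 'qvel': array([-0.1,  0.1,  0.1, -0. ,  0.1,  0. ]), 'effort': array([ -0. , -41.2, -23.2,   0.1,   0. ,   0. ]), 'eef_pos': array([ 161.6, -551.9,  222. ]), 'ee_rot': array([[ 1. ,  0.3,  0. ],
       [ 0.3, -1. , -0. ],
       [ 0. ,  0. , -1. ]]), 'contact_force': array([-0.2, -0.3,  0.5]), 'wrist_torque': array([0. , 0. , 0.1]), 'grip_width': 90.96403831848164}
```

View pics/top1.png

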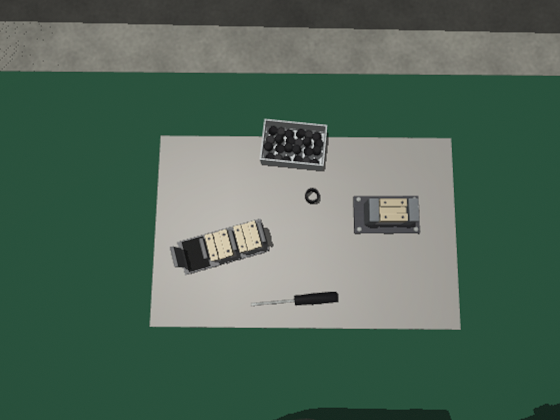

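View pics/side1.png

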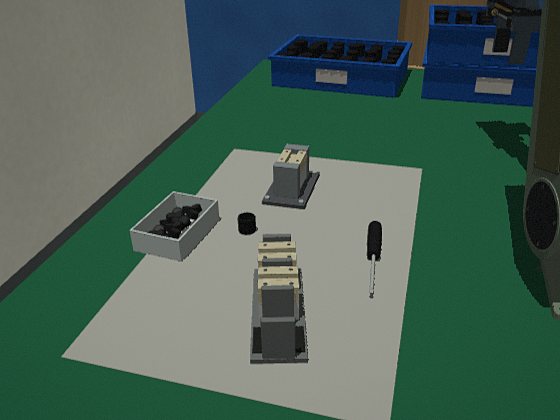

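```bash
python3 - <<'E'
from h import *
np.set_printoptions(precision=2,suppress=True)
st=robot.sense(); print(np.array(st["ee_rot"]))
s=snap("top")
for t,z in(("rail",40),("rack",40),("nest_center",80),("spare_a_center",72)):
    for r in robot.regions_of("top",t)[:2]:
        m=r["mask"].astype(np.uint8); c=max(cv2.findContours(m,0,2)[0],key=cv2.contourArea)[:,0]
        w=np.array([at_z(s,p,z)[:2] for p in c]).astype(np.float32)
        print(t,round(r["conf"],2),r["rect"],cv2.minAreaRect(w))
s=snap("wrist"); print(np.array(s["tool_from_camera"]),s["fovy"],s["cx"],s["cy"])
E
```

```text
[[ 0.96  0.28  0.  ]
 [ 0.28 -0.96 -0.  ]
 [ 0.    0.   -1.  ]]
rail 0.73 [385.1, 212.6, 66.6, 44.9] ((581.4173583984375, -186.8185577392578), (88.83747100830078, 152.19105529785156), 0.5444474816322327)
rack 0.85 [221.3, 246.8, 99.1, 52.4] ((509.8620910644531, 167.47373962402344), (80.16522216796875, 161.82391357421875), 15.455096244812012)
nest_center 0.93 [394.0, 211.4, 29.4, 25.1] ((584.4300537109375, -190.0745086669922), (58.35565948486328, 67.09578704833984), 0.5404567718505859)
spare_a_center 0.56 [249.2, 238.3, 28.2, 29.5] ((523.3946533203125, 128.1387939453125), (64.27867126464844, 53.14124298095703), 16.5051326751709)
[[  -0.     -0.97   -0.25   69.75]
 [   1.     -0.     -0.     -0.34]
 [   0.     -0.25    0.97 -164.07]
 [   0.      0.      0.      1.  ]] 69.57454498302408 276.8939744627897 211.15602374917688
```

```bash
python3 -m pendant '[[0.021,-0.0094,0,0],[0.042,-0.0187,0,0],[0.042,-0.0187,0,0],[0.042,-0.0187,0,0],[0.042,-0.0187,0,0],[0.042,-0.0187,0,0],[0.042,-0.0187,0,0],[0.042,-0.0187,0,0],[0.042,-0.0187,0,0],[0.042,-0.0187,0,0],[0.042,-0.0187,0,0],[0.042,-0.0187,0,0],[0.021,-0.0094,0,0]]' 0 && python3 -m pendant '[[0,0,0,-4.2],[0,0,0,-8],[0,0,0,-8],[0,0,0,-8],[0,0,0,-8],[0,0,0,-8],[0,0,0,-8],[0,0,0,-8],[0,0,0,-8],[0,0,0,-6],[0,0,0,0]]' && python3 - <<'E'
from h import *
np.set_printoptions(precision=3,suppress=True)
s=snap("wrist"); cv2.imwrite("pics/w1.png",s["img"]); print(s["p"],s["E"],robot.sense()["joints"])
for t,z in(("nest_center",49),("rail_top",44),("rail",0)):
    for r in robot.place_of("wrist",t)[:2]: print(t,r["conf"],r["location"],at_z(s,r["location"],z))
E
```

```text
time: 2.6
eef_pos: [584.7, -192.1, 221.7]
ee_rot: [[0.959, 0.284, 0.001], [0.284, -0.959, 0.001], [0.001, -0.0, -1.0]]
contact_force: [-0.7, 0.6, -0.4]
grip_width: 91.4
time: 3.7
eef_pos: [582.2, -194.8, 221.9]
ee_rot: [[-0.009, 1.0, -0.0], [1.0, 0.009, -0.0], [-0.0, -0.0, -1.0]]
contact_force: [0.3, 0.1, -0.4]
grip_width: 91.1
[ 582.175 -194.786  221.922] [[-0.009  1.    -0.   ]
 [ 1.     0.009 -0.   ]
 [-0.    -0.    -1.   ]] [-19.57   21.845  84.28   -0.004  73.873 -19.961]
nest_center 0.69 [279.9, 189.1] [ 585.127 -185.212   49.   ]
nest_center 0.59 [282.8, 195.8] [ 588.503 -192.9     49.   ]
```

View pics/w1.png

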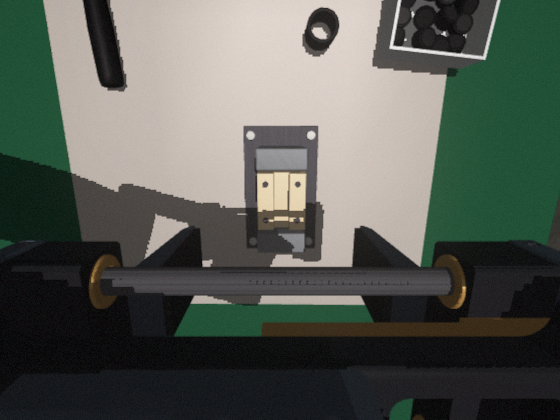

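```bash
python3 - <<'E'
from h import *
np.set_printoptions(precision=1,suppress=True)
s=snap("wrist")
im=s["img"][110:270,220:345]; im=cv2.convertScaleAbs(im,alpha=1.6,beta=20)
cv2.imwrite("pics/w1c.png",cv2.resize(im,None,fx=3.7,fy=3.7,interpolation=2))
for n,p,z in(("plate TL",(244,126),10),("plate TR",(318,126),10),("plate BL",(246,247),10),("nest TL",(257,172),80),("nest TR",(306,172),80),("blk L",(257,149),82),("blk R",(307,149),82),("near L",(257,234),82),("nearR",(305,234),82)):
    print(n,at_z(s,p,z))
for r in robot.regions_of("wrist","nest_center")[:2]: print(r["rect"],r["conf"])
# predicted for nest top corners at guess, tops of blocks
c=np.array([585,-192,0]); 
print(proj(s,c+np.array([[-25,30,80],[25,30,80],[25,-30,80],[-25,-30,80],[-26,33,82],[26,33,82],[-26,-33,82],[26,-33,82],[-26,55,82],[-45,78,10],[45,78,10],[-45,-78,10]])))
E
```

```text
plate TL [ 541.9 -116.    10. ]
plate TR [ 630.5 -115.3   10. ]
plate BL [ 541.4 -270.3   10. ]
nest TL [ 561.5 -162.2   80. ]
nest TR [ 611.  -161.9   80. ]
blk L [ 561.8 -139.3   82. ]
blk R [ 611.1 -139.    82. ]
near L [ 561.  -227.6   82. ]
nearR [ 611.8 -227.2   82. ]
[280.4, 200.2, 44.2, 59.6] 0.75
[[255.6 171.8]
 [305.  172.1]
 [303.3 228.7]
 [256.2 228.4]
 [254.4 169. ]
 [306.3 169.4]
 [255.1 231.7]
 [304.3 232. ]
 [254.1 146.6]
 [242.4 124.3]
 [317.6 124.8]
 [244.9 246.8]]
```

View pics/w1c.png

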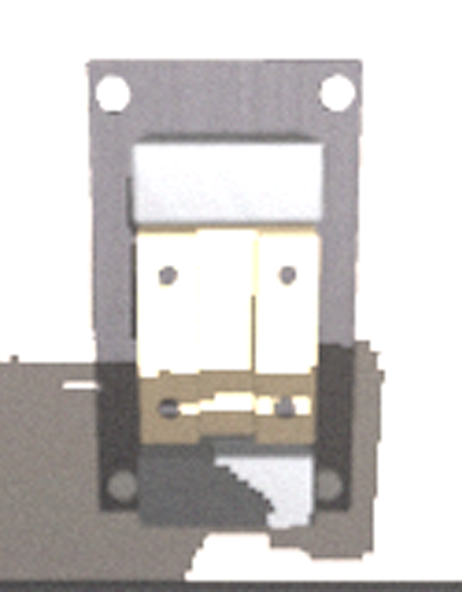

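```bash
python3 -m pendant '[[0.0023,0.004,0.015,0],[0,0,0.03,0],[0,0,0.03,0],[0,0,0.03,0],[0,0,0.02,0],[0,0,0.01,0],[0,0,0,0]]'
```

```text
time: 4.7
eef_pos: [585.5, -192.2, 85.7]
ee_rot: [[-0.009, 1.0, -0.002], [1.0, 0.009, 0.001], [0.001, -0.002, -1.0]]
contact_force: [-1.2, 0.0, -0.5]
grip_width: 90.6
```

Down 34.5 mm more, then close.

```bash
python3 -m pendant '[[0,0.0005,0.012,0],[0,0,0.012,0],[0,0,0.0105,0],[0,0,0,0]]' && python3 -m pendant '[[0,0,0,0],[0,0,0,0],[0,0,0,0],[0,0,0,0],[0,0,0,0],[0,0,0,0],[0,0,0,0],[0,0,0,0]]' 1 45
```

```text
time: 5.1
eef_pos: [585.5, -192.1, 50.7]
ee_rot: [[-0.009, 1.0, -0.003], [1.0, 0.009, 0.001], [0.001, -0.003, -1.0]]
contact_force: [0.0, -0.3, 0.0]
grip_width: 91.1
time: 5.9
eef_pos: [586.7, -192.5, 52.7]
ee_rot: [[-0.009, 1.0, 0.0], [1.0, 0.009, -0.0], [-0.0, 0.0, -1.0]]
contact_force: [-0.7, 0.3, 2.5]
grip_width: 49.6
```

```bash
python3 -m pendant '[[0,0,-0.003,0],[0,0,-0.004,0],[0,0,-0.004,0],[0,0,-0.004,0],[0,0,-0.005,0],[0,0,-0.006,0],[0,0,-0.008,0],[0,0,-0.01,0],[0,0,-0.015,0],[0,0,-0.02,0],[0,0,-0.02,0],[0,0,-0.01,0],[0,0,0,0],[0,0,0,0]]' && python3 - <<'E'
from h import *
s=snap("side"); cv2.imwrite("pics/s2.png",cv2.resize(s["img"][90:290,180:460],None,fx=2.5,fy=2.5))
E
```

```text
time: 7.3
eef_pos: [586.3, -192.3, 161.1]
ee_rot: [[-0.009, 1.0, -0.001], [1.0, 0.009, 0.0], [0.0, -0.001, -1.0]]
contact_force: [0.0, 1.0, -2.6]
grip_width: 50.0
```

View pics/s2.png

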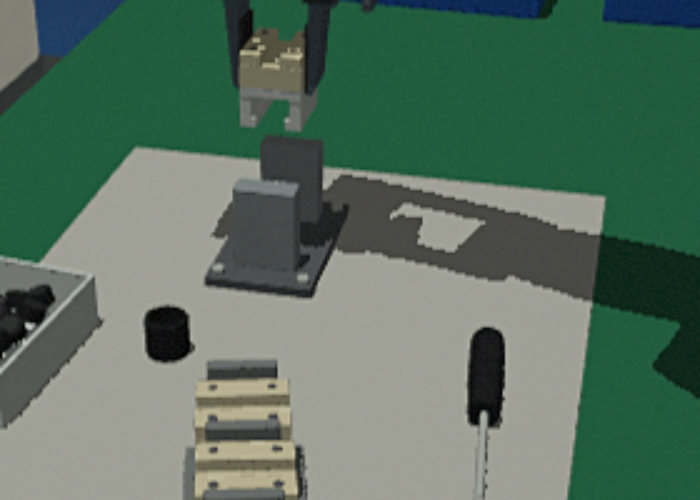

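```bash
python3 -m pendant '[[0.0183,-0.0084,0,0],[0.03,-0.014,0,0],[0.0366,-0.0168,0,0],[0.0366,-0.0168,0,0],[0.03,-0.014,0,0],[0.0215,-0.01,0,0],[0.01,-0.004,0,0],[0,0,0,0]]' && python3 -m pendant '[[0,0,0,3],[0,0,0,6],[0,0,0,8],[0,0,0,8],[0,0,0,8],[0,0,0,8],[0,0,0,8],[0,0,0,8],[0,0,0,8],[0,0,0,5],[0,0,0,4],[0,0,0,0],[0,0,0,0]]' && python3 -m pendant '[[0,0,0.02,0],[0,0,0.03,0],[0,0,0.03,0],[0,0,0.02,0],[0,0,0.012,0],[0,0,0.004,0],[0,0,0,0],[0,0,0,0]]'
```

```text
time: 8.15
eef_pos: [500.4, -9.5, 160.9]
ee_rot: [[-0.011, 1.0, -0.001], [1.0, 0.011, -0.0], [-0.0, -0.001, -1.0]]
contact_force: [0.2, -0.5, -3.1]
grip_width: 49.7
time: 9.45
eef_pos: [501.5, -11.1, 161.2]
ee_rot: [[0.959, 0.285, -0.0], [0.285, -0.959, -0.0], [-0.0, 0.0, -1.0]]
contact_force: [-0.9, -0.4, -3.2]
grip_width: 50.2
time: 10.25
eef_pos: [502.0, -10.3, 46.3]
ee_rot: [[0.959, 0.285, 0.002], [0.285, -0.959, -0.0], [0.002, 0.001, -1.0]]
contact_force: [0.0, 0.9, -2.6]
grip_width: 49.9
```

```bash
for i in 1; do python3 -m pendant '[[0,0,0.004,0],[0,0,0.003,0],[0,0,0.002,0],[0,0,0.001,0],[0,0,0,0],[0,0,0,0]]'; done; python3 -m pendant '[[0,0,0.001,0],[0,0,0.001,0],[0,0,0,0]]'
```

```text
time: 10.85
eef_pos: [501.0, -10.2, 35.5]
ee_rot: [[0.959, 0.284, 0.0], [0.284, -0.959, -0.0], [0.0, 0.0, -1.0]]
contact_force: [-0.8, 0.0, -2.3]
grip_width: 49.6
time: 11.15
eef_pos: [501.3, -10.2, 34.6]
ee_rot: [[0.959, 0.284, 0.001], [0.284, -0.959, -0.0], [0.001, 0.0, -1.0]]
contact_force: [-2.3, -0.0, 8.0]
grip_width: 50.1
```

```bash
python3 -m pendant '[[0,0,0,0],[0,0,0,0],[0,0,0,0],[0,0,0,0],[0,0,0,0],[0,0,0,0],[0,0,0,0],[0,0,0,0]]' 0 && python3 -m pendant '[[0,0,-0.02,0],[0,0,-0.04,0],[0,0,-0.04,0],[0,0,-0.03,0],[0,0,-0.02,0],[0,0,-0.01,0]]' && python3 -m pendant '[[0,0,0,-4],[0,0,0,-7.5],[0,0,0,-8],[0,0,0,-8],[0,0,0,-8],[0,0,0,-8],[0,0,0,-8],[0,0,0,-8],[0,0,0,-8],[0,0,0,-8],[0,0,0,-8],[0,0,0,-6.5],[0,0,0,0],[0,0,0,0]]' && python3 - <<'E'
from h import *
np.set_printoptions(precision=3,suppress=True)
s=snap("wrist"); cv2.imwrite("pics/w3.png",s["img"]); print(s["p"],robot.sense()["joints"])
for t,z in(("nest_center",31),("spare_a_center",41),("free_bay",10),("rack",0)):
    for r in robot.place_of("wrist",t)[:3]: print(t,round(r["conf"],2),r["location"],at_z(s,r["location"],z))
E
```

```text
time: 11.95
eef_pos: [501.0, -10.2, 33.4]
ee_rot: [[0.959, 0.284, -0.0], [0.284, -0.959, -0.0], [-0.0, 0.0, -1.0]]
contact_force: [-0.4, 0.1, 0.2]
grip_width: 91.3
time: 12.55
eef_pos: [501.8, -10.2, 195.5]
ee_rot: [[0.959, 0.284, 0.004], [0.284, -0.959, -0.0], [0.003, 0.001, -1.0]]
contact_force: [-0.2, -0.3, 1.1]
grip_width: 91.1
time: 13.95
eef_pos: [500.7, -10.2, 192.8]
ee_rot: [[-0.282, 0.959, -0.001], [0.959, 0.282, -0.0], [0.0, -0.001, -1.0]]
contact_force: [1.2, -1.0, 0.0]
grip_width: 91.0
[500.657 -10.199 192.79 ] [ -2.479  12.927 101.674  -0.006  65.457 -18.879]
nest_center 0.6 [278.2, 199.0] [501.467  -9.293  31.   ]
spare_a_center 0.81 [342.3, 69.5] [524.083 132.364  41.   ]
rack 0.74 [339.6, 11.2] [508.399 194.18    0.   ]
rack 0.26 [279.1, 194.8] [503.038 -10.378   0.   ]
```

View pics/w3.png

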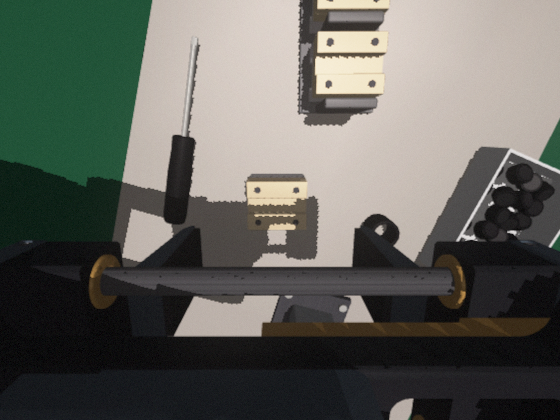

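```bash
python3 -m pendant '[[0,0,0.02,0],[0,0,0.035,0],[0,0,0.035,0],[0,0,0.03,0],[0,0,0.02,0],[0,0,0.014,0],[0,0,0.005,0],[0,0,0,0]]' && python3 -m pendant '[[0,0,0,0],[0,0,0,0],[0,0,0,0],[0,0,0,0],[0,0,0,0],[0,0,0,0],[0,0,0,0],[0,0,0,0]]' 1 40 && python3 -m pendant '[[0,0,-0.01,0],[0,0,-0.02,0],[0,0,-0.03,0],[0,0,-0.04,0],[0,0,-0.03,0],[0,0,-0.01,0],[0,0,0,0]]'
```

```text
time: 15.0
eef_pos: [500.8, -10.2, 34.0]
ee_rot: [[-0.284, 0.959, -0.001], [0.959, 0.284, -0.0], [0.0, -0.001, -1.0]]
contact_force: [-0.1, -0.8, 0.7]
grip_width: 91.0
time: 15.8
eef_pos: [500.9, -10.3, 34.9]
ee_rot: [[-0.284, 0.959, -0.0], [0.959, 0.284, -0.0], [-0.0, -0.0, -1.0]]
contact_force: [-1.4, -0.8, 6.0]
grip_width: 60.2
time: 16.5
eef_pos: [501.6, -10.2, 175.4]
ee_rot: [[-0.284, 0.959, 0.003], [0.959, 0.284, -0.0], [-0.001, 0.003, -1.0]]
contact_force: [-0.5, -0.1, -2.4]
grip_width: 59.6
```

```bash
python3 -m pendant '[[0.015,0.006,0,0],[0.03,0.012,0,0],[0.04,0.015,0,0],[0.04,0.015,0,0],[0.025,0.01,0,0],[0.014,0.006,0,0],[0,0,0,0],[0,0,0,0]]' && python3 - <<'E'
from h import *
np.set_printoptions(precision=3,suppress=True)
s=snap("wrist"); cv2.imwrite("pics/w4.png",s["img"]); print(s["p"],s["E"])
import pickle; pickle.dump(s,open("w4.pkl","wb"))
for t,z in(("spare_a_center",41),("free_bay",10),("rack",0),("nest_center",165)):
    for r in robot.place_of("wrist",t)[:3]: print(t,round(r["conf"],2),r["location"],at_z(s,r["location"],z))
E
```

```text
time: 17.3
eef_pos: [515.0, 164.4, 173.1]
ee_rot: [[-0.285, 0.959, -0.003], [0.959, 0.285, -0.002], [-0.001, -0.003, -1.0]]
contact_force: [0.3, 0.1, -2.1]
grip_width: 59.5
[515.047 164.362 173.138] [[-0.285  0.959 -0.003]
 [ 0.959  0.285 -0.002]
 [-0.001 -0.003 -1.   ]]
free_bay 0.82 [279.7, 105.5] [489.299 259.069  10.   ]
nest_center 0.93 [279.9, 257.1] [517.247 162.109 165.   ]
```

View pics/w4.png

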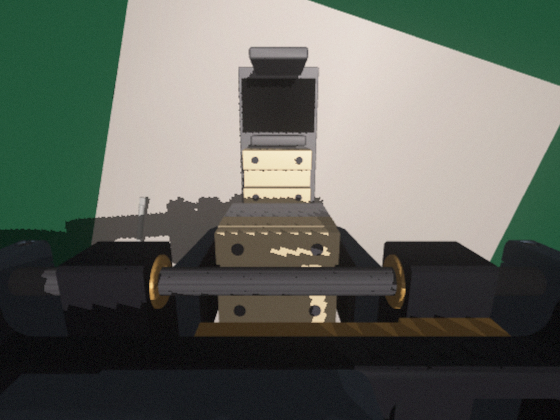

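```bash
python3 - <<'E'
from h import *
import pickle
np.set_printoptions(precision=1,suppress=True)
s=pickle.load(open("w4.pkl","rb"))
im=s["img"][35:205,220:340]; im=cv2.convertScaleAbs(im,alpha=1.8,beta=25)
cv2.imwrite("pics/w4c.png",cv2.resize(im,None,fx=3.5,fy=3.5,interpolation=2))
T=s["E"]
for n,p,z in(("base TL",(239,68),10),("base TR",(318,68),10),("far div back L",(250,48),80),("far div back R",(308,48),80),("near div L",(250,141),80),("near div R",(307,141),80),("pad TL",(242,79),10),("pad TR",(315,79),10)):
    w=at_z(s,p,z); print(n,w, "tool", (T.T@(w-s["p"]))[:2])
b=np.array([489.3,259.1,0]); X=np.array([-.284,.959,0]);Y=np.array([.959,.284,0])
P=[(-37.5+a,sy*23,80) for a in(0,9,66,75) for sy in(-1,1)]+[(-28.5,-40,10),(-28.5,40,10),(36.5,-40,10),(36.5,40,10),(-41,-30,72),(-41,30,72)]
for a,c,z in P: print((a,c,z),proj(s,b+a*X+c*Y+[0,0,z])[0], (proj(s,b+a*X+c*Y+[0,0,z])[0]-[220,35])*3.5)
E
```

```text
base TL [440.3 281.5  10. ] tool [133.7 -37.8]
base TR [515.7 303.8  10. ] tool [133.6  40.8]
far div back L [456.5 287.1  80. ] tool [134.4 -20.9]
far div back R [499.4 299.7  80. ] tool [134.3  23.8]
near div L [474.9 219.6  80. ] tool [ 64.5 -22.5]
near div R [520.2 233.   80. ] tool [64.4 24.7]
pad TL [445.8 272.5  10. ] tool [123.5 -35.2]
pad TR [516.1 293.3  10. ] tool [123.4  38.2]
(-37.5, -23, 80) [252.6 145.6] [113.9 387.1]
(-37.5, 23, 80) [307.9 145.6] [307.5 387.1]
(-28.5, -23, 80) [252.3 134.4] [113.2 348.1]
(-28.5, 23, 80) [308.1 134.4] [308.5 348. ]
(28.5, -23, 80) [250.8  58.8] [107.9  83.3]
(28.5, 23, 80) [310.   58.8] [315.1  83.2]
(37.5, -23, 80) [250.6  46. ] [107.1  38.5]
(37.5, 23, 80) [310.3  46. ] [316.2  38.4]
(-28.5, -40, 10) [241.5 134.2] [ 75.3 347.1]
(-28.5, 40, 10) [317.8 134.2] [342.3 347.1]
(36.5, -40, 10) [239.6  66.8] [ 68.6 111.2]
(36.5, 40, 10) [320.   66.7] [350. 111.]
(-41, -30, 72) [245.2 149.4] [ 88.4 400.4]
(-41, 30, 72) [315.  149.4] [332.5 400.4]
```

View pics/w4c.png

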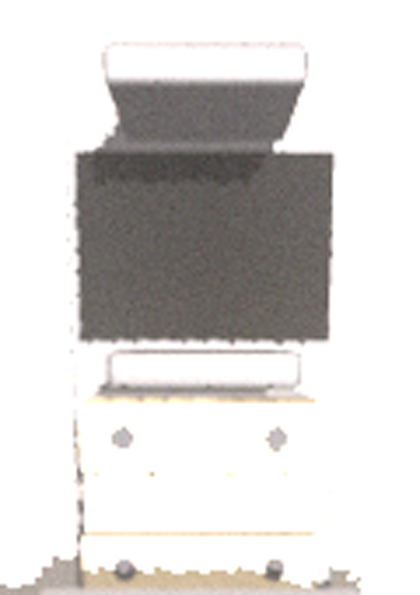

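```bash
python3 - <<'E'
from h import *
import pickle
np.set_printoptions(precision=1,suppress=True)
s=pickle.load(open("w4.pkl","rb"))
for p in [(25,-30,-27),(25,30,-27),(25,-30,-22),(25,30,-22),(25,-30,35),(25,30,35),(0,0,4),(-25,-30,-27),(-25,30,-27)]:
    print(p,proj(s,s["p"]+s["E"]@np.array(p)))
im=s["img"][190:345,200:360]
cv2.imwrite("pics/w4d.png",cv2.resize(cv2.convertScaleAbs(im,alpha=2,beta=20),None,fx=3.6,fy=3.6,interpolation=2))
E
```

```text
(25, -30, -27) [[214.7 232.1]]
(25, 30, -27) [[340.6 232. ]]
(25, -30, -22) [[216.7 228.9]]
(25, 30, -22) [[338.5 228.8]]
(25, -30, 35) [[232.9 203.1]]
(25, 30, 35) [[321.8 203. ]]
(0, 0, 4) [[277.5 255.5]]
(-25, -30, -27) [[219.7 324. ]]
(-25, 30, -27) [[335.6 323.9]]
```

View pics/w4d.png

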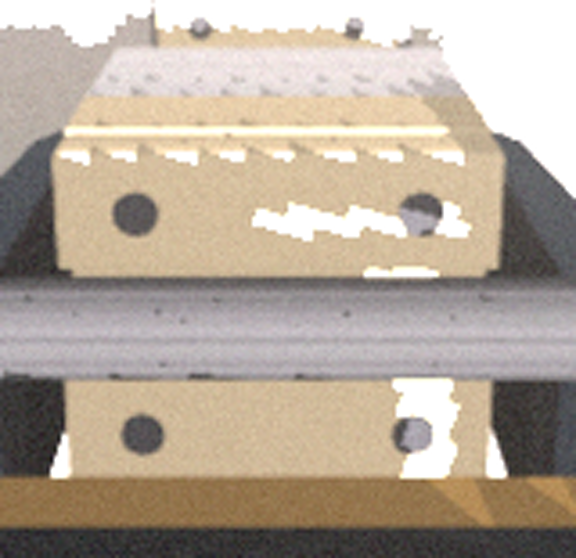

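```bash
python3 -m pendant '[[0.012,0.001,0,0],[0.025,0,0,0],[0.03,0,0,0],[0.02,0,0,0],[0.0108,0,0,0],[0,0,0.01,0],[0,0,0.02,0],[0,0,0.01,0],[0,0,0,0],[0,0,0,0],[0,0,0,0]]'; python3 -c "
from h import *
for i in range(3): s=snap('side'); print(s['p'])
cv2.imwrite('pics/s5.png',cv2.resize(s['img'][200:380,200:360],None,fx=3.3,fy=3.3,interpolation=2))"
```

```text
time: 18.65
eef_pos: [489.6, 259.2, 135.1]
ee_rot: [[-0.284, 0.959, 0.001], [0.959, 0.284, 0.001], [0.0, 0.002, -1.0]]
contact_force: [-0.2, -0.1, -2.6]
grip_width: 59.6
[489.60819975 259.18923977 135.12797679]
[489.55327955 259.24943952 135.21664103]
[489.44201098 259.28503948 135.16729826]
```

View pics/s5.png

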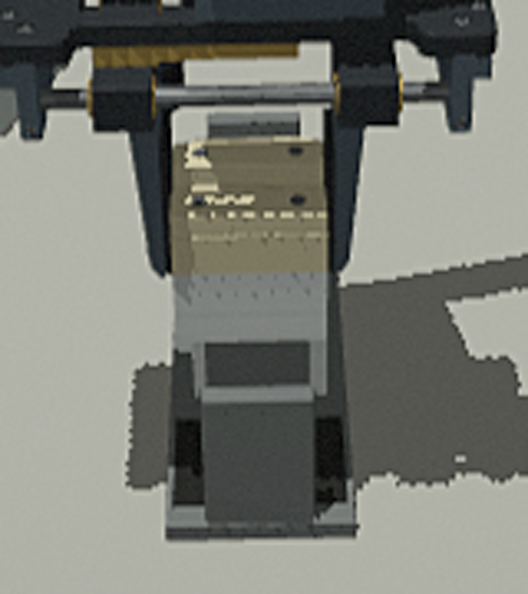

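```bash
python3 - <<'E'
from h import *
np.set_printoptions(precision=1,suppress=True)
s=snap("wrist"); print(s["p"],s["E"][2])
c=s["p"].copy(); c[2]=0
X,Y=s["E"][:,0].copy(),s["E"][:,1].copy(); X[2]=Y[2]=0
for a,y,z in((28.5,0,80),(37.5,0,80),(36.5,30,10),(33,-23,80),(33,23,80)): print((a,y,z),proj(s,c+a*X+y*Y+[0,0,z]))
g=cv2.cvtColor(s["img"],6)
print("rows130:",g[130:215,270:285].mean(1).astype(int))
r=int(proj(s,c+33*X+[0,0,80])[0,1]); print(r,"cols",[(i,int(v)) for i,v in enumerate(g[r-2:r+3].mean(0)) if 235<i<260 or 300<i<325])
print("base edge col",[(i,int(v)) for i,v in enumerate(g[130:200,312:316].mean(1),130)])
for r in robot.place_of("wrist","free_bay")[:2]: print(r["conf"],at_z(s,r["location"],10))
E
```

```text
[489.3 259.3 135.1] [ 0.  0. -1.]
(28.5, 0, 80) [[277.2 192.3]]
(37.5, 0, 80) [[277.2 180.2]]
(36.5, 30, 10) [[308.3 170.2]]
(33, -23, 80) [[245.8 186.3]]
(33, 23, 80) [[308.5 186.3]]
rows130: [225 224 224 224 224 224 224 223 223 223 222 223 223 222 222 222 222 222
 222 221 221 221 221 221 220 221 221 220 220 220 219 219 219 219 219 219
 218 218 217 196 116  62  63  62  61  62  61  62  60  62  60  77 116 143
 154 147 140 134 128 125 122 112  84  46  44  44  39  34  32  31  31  32
  44  81 107 108 108 107 106 107 107 104 104 104 101]
186 cols [(236, 102), (237, 59), (238, 47), (239, 48), (240, 48), (241, 45), (242, 40), (243, 50), (244, 89), (245, 122), (246, 133), (247, 136), (248, 133), (249, 132), (250, 135), (251, 135), (252, 134), (253, 134), (254, 134), (255, 135), (256, 134), (257, 134), (258, 134), (259, 136), (301, 153), (302, 154), (303, 153), (304, 141), (305, 103), (306, 60), (307, 47), (308, 50), (309, 46), (310, 49), (311, 49), (312, 51), (313, 70), (314, 122), (315, 146), (316, 146), (317, 194), (318, 215), (319, 216), (320, 216), (321, 215), (322, 217), (323, 216), (32
[... 179 characters left out ...]
 (143, 223), (144, 223), (145, 223), (146, 222), (147, 222), (148, 223), (149, 222), (150, 222), (151, 222), (152, 223), (153, 222), (154, 220), (155, 221), (156, 221), (157, 222), (158, 220), (159, 220), (160, 220), (161, 220), (162, 220), (163, 220), (164, 220), (165, 219), (166, 219), (167, 219), (168, 220), (169, 198), (170, 121), (171, 97), (172, 142), (173, 146), (174, 145), (175, 146), (176, 147), (177, 148), (178, 146), (179, 146), (180, 145), (181, 137), (182, 110), (183, 95), (184, 92), (185, 96), (186, 100), (187, 100), (188, 98), (189, 97), (190, 95), (191, 96), (192, 104), (193, 103), (194, 103), (195, 101), (196, 102), (197, 101), (198, 103), (199, 101)]
0.8 [489.6 260.5  10. ]
```

```bash
python3 -m pendant '[[-0.0004,-0.0017,0.006,0],[0,0,0.012,0],[0,0,0.012,0],[0,0,0.006,0],[0,0,0,0]]' && python3 -m pendant '[[0,0,0.01,0],[0,0,0.012,0],[0,0,0.012,0],[0,0,0.008,0],[0,0,0.003,0],[0,0,0,0],[0,0,0,0]]'
```

```text
time: 19.4
eef_pos: [486.5, 257.9, 96.7]
ee_rot: [[-0.284, 0.959, -0.003], [0.959, 0.284, -0.002], [-0.001, -0.003, -1.0]]
contact_force: [-0.5, 0.3, -2.5]
grip_width: 59.8
time: 20.1
eef_pos: [487.7, 258.5, 53.7]
ee_rot: [[-0.284, 0.959, 0.001], [0.959, 0.284, 0.0], [0.0, 0.001, -1.0]]
contact_force: [0.3, -0.2, -2.0]
grip_width: 59.5
```

No contact so far; lower the last 9 mm gently.

```bash
python3 -m pendant '[[0,0,0.003,0],[0,0,0.002,0],[0,0,0.002,0],[0,0,0.001,0],[0,0,0,0],[0,0,0,0]]' && python3 -m pendant '[[0,0,0.001,0],[0,0,0,0]]'
```

```text
time: 20.7
eef_pos: [487.4, 258.4, 45.4]
ee_rot: [[-0.284, 0.959, 0.0], [0.959, 0.284, -0.0], [-0.0, 0.0, -1.0]]
contact_force: [1.3, 0.3, -1.9]
grip_width: 59.5
time: 20.9
eef_pos: [487.6, 258.5, 44.9]
ee_rot: [[-0.284, 0.959, 0.001], [0.959, 0.284, 0.0], [0.0, 0.001, -1.0]]
contact_force: [0.3, -0.6, 1.2]
grip_width: 59.5
```

Contact at the expected height. One mm more, then release and rise straight up.

```bash
python3 -m pendant '[[0,0,0.001,0],[0,0,0,0],[0,0,0,0]]' && python3 -m pendant '[[0,0,0,0],[0,0,0,0],[0,0,0,0],[0,0,0,0],[0,0,0,0],[0,0,0,0],[0,0,0,0],[0,0,0,0]]' 0 && python3 -m pendant '[[0,0,-0.015,0],[0,0,-0.03,0],[0,0,-0.04,0],[0,0,-0.04,0],[0,0,-0.03,0],[0,0,-0.015,0],[0,0,0,0],[0,0,0,0],[0,0,0,0]]' && python3 - <<'E'
from h import *
np.set_printoptions(precision=1,suppress=True)
a=snap("side"); s=snap("wrist"); print(s["p"])
for r in robot.place_of("wrist","nest_center")[:3]: print("w",r["conf"],at_z(s,r["location"],41))
for r in robot.place_of("side","nest_center")[:4]: print("s",r["conf"],at_z(a,r["location"],41))
A=cv2.resize(a["img"][200:380,200:360],None,fx=2.4,fy=2.4,interpolation=2)
B=cv2.resize(cv2.convertScaleAbs(s["img"][120:264,216:342],alpha=1.3),(378,432),interpolation=2)
cv2.imwrite("pics/end.png",np.hstack([A,B]))
E
```

```text
time: 21.2
eef_pos: [487.6, 258.5, 44.9]
ee_rot: [[-0.284, 0.959, 0.001], [0.959, 0.284, 0.0], [0.0, 0.001, -1.0]]
contact_force: [-1.2, -0.6, 8.7]
grip_width: 59.7
time: 22.0
eef_pos: [487.4, 258.4, 43.4]
ee_rot: [[-0.284, 0.959, -0.0], [0.959, 0.284, -0.0], [-0.0, -0.0, -1.0]]
contact_force: [-0.0, 0.6, -0.4]
grip_width: 91.3
time: 22.9
eef_pos: [486.6, 258.0, 211.8]
ee_rot: [[-0.284, 0.959, -0.003], [0.959, 0.284, -0.001], [-0.001, -0.003, -1.0]]
contact_force: [0.4, 0.1, -1.1]
grip_width: 91.1
[486.6 258.  211.8]
w 0.6 [487.  254.7  41. ]
w 0.46 [485.2 267.3  41. ]
s 0.91 [484.6 251.8  41. ]
s 0.73 [ 572.1 -125.4   41. ]
```

View pics/end.png

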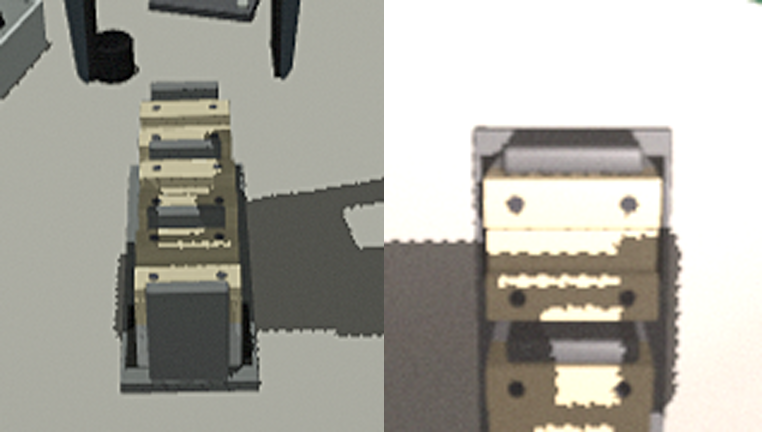

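```bash
python3 -c "
from cell import robot
print(robot.finish_job())"
```

```text
the job is handed in; nothing more can be done
None
```

The press nest is standing in the empty bay at the +y end of the rack, and I handed the job in at about 23 s. `finish_job()` gives no verdict.

**What I did:**
- I gripped the nest across its legs (50 mm measured) and pulled it straight up off the rail.
- I turned it in line with the rack and stood it on the bench, with contact felt at the expected height.
- I let go, took hold again by its end faces (60 mm measured) and lowered it into the bay.

**Last checks:**
- **Height:** it touched the bay floor at TCP z of about 45 mm, which is the height expected for fully down. Nothing touched on the way down, and the arm then rose well clear.
- **Position and line:** the final side and wrist pictures show it upright, in line with the spare nests, inside the dividers and below their tops.
- **Bystanders:** the nearest spare and the collar look undisturbed in the final pictures. I did not measure the spares, collar, box or screwdriver again; no move went near them.

**What disagreed:** the networks' last readings of the nest's centre scattered. The best wrist reading was about 4 mm along the rack from where I let go, at about (487.5, 258.5). A weaker one was about 9 mm off, and the side one about 7 mm. I did not act on these, because the divider clearance (3.5 mm a side) and my measurements of the divider edges before lowering both put the nest within about 1 mm across the bay.

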